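Put right a capacitor bank

ROBOT

A 6-joint arm with a two-finger parallel gripper is mounted at the origin on a cart in front of the work surface, level with it; the furniture and walls round the work are solid. World frame = base frame: x ahead of the robot, y to its left, z up, the work surface at z = 0. Lengths are in mm, angles in degrees, forces in N, time in s.
With the tool pointing down it reaches from about 300 to 850 mm from the base axis. Payload 4.2 kg.
Tool frame: the origin (TCP) lies on the centre line of the jaws, within the pads' length; the fingertips stand 14 mm ahead of it and the grasp point (between the pads) lies 5 mm behind it; z points along the fingers, y is the line along which they close (so a half turn about z gives the same grasp; the last joint's range is limited). The gripper opens to 91 mm and grips with 3 to 60 N. Pads are 32 mm wide; open, the fingers measure 118 mm over their backs; the gripper's body (76 mm by 178 mm) begins 60 mm behind the grasp point.
Start: joints at [70.245, 18.312, 89.639, -0, 72.044, -1.146], TCP at [183.496, 544.95, 227.976] pointing down, gripper open.
Joint ranges: [-177.97, 177.97], [-48.28, 115.42], [12.27, 149.76], [-77.06, 257.06], [2.81, 150.46], [-146.56, 146.56]. Speed limits (degrees/s): [147.25, 147.25, 180, 180, 180, 180].

INTERFACE

Orientations are given as [roll, pitch, yaw] about the fixed x, y, z axes, in that order (R = Rz(yaw) Ry(pitch) Rx(roll)).
In Python, from workcell import * gives the robot as it stands. The module is installed in compiled form; this text tells all that it offers.
- The arm moves only by the shell command python3 -m crank 'ROWS' [FORCE]. ROWS is JSON, a list of rows, each an object of numbers: "grip": the finger opening in m, from 0 to 0.0912; "x", "y", "z": the shift along the tool's x, y, z in m; "yaw": the turn about the tool's z in rad. In form: [{"grip": .., "x": .., "y": .., "z": .., "yaw": ..}, ...]. A call has exactly 5 rows; each row is the pose to reach, as a shift and turn from the pose commanded when the call began, along the tool's axes at that moment; what a row does not reach only later rows make up. A row lasts 1/12 s, in which the tool goes at most 41.7 mm and 7.16 degrees, less where a joint would pass 70% of its speed; a pose out of reach is approached as far as the arm can. A call with a gripper value outside its range is refused whole. The fingers move at their own pace and stop on an object; FORCE is the grip in N (left out, the last holds). Time passes only in rows, so rows that repeat a pose let the fingers close, or fill a call up. It gives the time, the measured TCP pose, the force, the opening and the grip force at its end, in the units of the state.
- state(): the state, without advancing time (a new reading comes with each control period).
- grab_frame(name): name is "scene" or "top" or "wrist"; returns the picture (400x640x3 uint8, red, green, blue); there is no depth.
- camera_model(name): a dict with "intrinsics" (3x3 intrinsics, pixels), "R" (3x3) and "t" (3): a world point X has camera coordinates R X + t. Camera axes: x right, y down, z forward; pixel columns grow to the right and rows downward; lengths in mm; the calibration is good to about 2 mm. A picture is of the moment at which its call begins: read the wrist's pose just before it. camera_model takes no time and is no camera call; for the wrist camera it gives the pose at the moment of the call.
- job_done(): hands the job in; it is judged then, once.
The state is a dict: "time_s": time; "qpos": joint angles; "qvel": joint speeds; "effort": joint torques, N m; "ee_pos": TCP position; "ee_rot": TCP orientation; "force": force on the tool from outside, world axes, zero at the start; "torque": the same for the moment, N m; "gripper_width": finger opening in mm; "gripper_force": force on a finger pad.
Only numpy, scipy, OpenCV 4.12 (cv2) and the standard library are available. Lean on these libraries where they do the work, as an engineer would, in place of code of your own. Each camera call takes 0.05 s, during which the arm holds its last target. There are 200 camera calls.

TASK

One of the three capacitors in this bank is fitted right; of the other two, one lies end for end and the other has its vent turned away from the top. Put those two right, so that all three lie home in the bays, one in each, with their terminals at the copper bus strip and the white stripe (vent side) on top, and swing the bail fully down over them. Leave the good capacitor where it is and do not disturb the things lying round the tray.

Things in the scene. Friction and masses are not known exactly. Their poses are not given: they have to be found in the camera images.
- tray: capacitor bank: aluminium tray fixed to the bench. Origin on the bench under the middle of the centre bay; own x runs along the bays towards the copper bus strip, y across them to the left bay. Reaches x -70 to 112 mm, y -150 to 150 mm; side lips 14 mm high; copper strip upright at x 76 mm, 48 mm high; hinge brackets 67 mm high at x 90, y +-136 mm; bays 84 mm apart
- bay_left (a point): left bay: middle of the can's axis when it lies home here, 40 mm above the bench. The can rests in two black V saddles, each 8 mm thick, 56 mm wide and 35 mm high, 30 mm before and behind this point along the tray's x
- bay_mid (a point): centre bay: middle of the can's axis when it lies home here, 40 mm above the bench. The can rests in two black V saddles, each 8 mm thick, 56 mm wide and 35 mm high, 30 mm before and behind this point along the tray's x
- bay_right (a point): right bay: middle of the can's axis when it lies home here, 40 mm above the bench. The can rests in two black V saddles, each 8 mm thick, 56 mm wide and 35 mm high, 30 mm before and behind this point along the tray's x
- bail (a joint): hold-down bail, a 7 mm steel bar across all cans on two 42 mm arms: angle in rad, 0 = fully down (bar in the beads of all cans; a can end for end keeps it 0.08 up), 2.0 = swung up and back over the bus strip. It stays at any angle by friction (3 N at the grip). Cans lift straight out from about 1.5 upwards
- bail_grip (a point): middle of the bail's red grip, a rod 12 mm in diameter and 60 mm long across the tray (along the tray's y) held 30 mm above the bar; with the bail down it is at tray x +48 mm, 91 mm above the bench, and swings on a circle about bail_hinge (52 mm radius)
- bail_hinge (a point): middle of the bail's hinge axis, which runs along the tray's y: at tray x +90 mm, 61 mm above the bench
- cap_a: blue sleeved can capacitor, 42 mm in diameter, 120 mm long, 0.2 kg. Origin on its axis at mid-length; own x runs along the can to the terminal end (black deck, two brass screw terminals 6 mm proud, small red vent plug); own z points to the vent side, marked by a white stripe along the sleeve. 12 mm from the terminal end a bare bead, 16 mm wide and 4 mm deep
- cap_a_terminals (a point): centre of the terminal end face of cap_a (60 mm from its origin along own x)
- cap_b: blue sleeved can capacitor, 42 mm in diameter, 120 mm long, 0.2 kg. Origin on its axis at mid-length; own x runs along the can to the terminal end (black deck, two brass screw terminals 6 mm proud, small red vent plug); own z points to the vent side, marked by a white stripe along the sleeve. 12 mm from the terminal end a bare bead, 16 mm wide and 4 mm deep
- cap_b_terminals (a point): centre of the terminal end face of cap_b (60 mm from its origin along own x)
- cap_c: blue sleeved can capacitor, 42 mm in diameter, 120 mm long, 0.2 kg. Origin on its axis at mid-length; own x runs along the can to the terminal end (black deck, two brass screw terminals 6 mm proud, small red vent plug); own z points to the vent side, marked by a white stripe along the sleeve. 12 mm from the terminal end a bare bead, 16 mm wide and 4 mm deep
- cap_c_terminals (a point): centre of the terminal end face of cap_c (60 mm from its origin along own x)
- mat_edge (a point): a point on the right-hand edge of the flat black bench mat; the edge runs along world x, and the white bench to the right of it is 3 mm lower. The tray stands on the mat
- meter: bystander: yellow-green multimeter lying on its back, 138 mm along own x, 70 mm along own y, 47 mm high; origin at the centre of its underside
- tape: bystander: black tape roll lying flat, 58 mm in diameter, 19 mm high; origin at the centre of its underside
- driver: bystander: red screwdriver lying flat, 17 mm along own x, 151 mm along own y, 17 mm high; origin at the centre of the underside
- sucker: bystander: blue desoldering pump lying flat, 21 mm along own x, 169 mm along own y, 24 mm high; origin at the centre of the underside

How it is judged:
By the outcome, as a careful person would: the job done as asked, in the order asked, and still so for the second after the job is handed in, with the robot touching nothing.
It also fails if it takes over 72 s, if anything falls off the work surface, if the arm or the gripper's body presses on something with over 40 N, if the wrist force passes 120 N, or if a joint passes its speed limit or range.

## Working session

There is one attempt and no reset: what is moved stays moved. The work goes in short steps, Python scripts to look and compute and a shell command to move; the robot and the scene stay as the last step left them, time stands still between calls to the robot, and variables do not carry over. Pictures are saved under pics/ and viewed, at most 10 in all, crops included, and the job is handed in when it is done.

```bash
mkdir -p pics; python3 - <<'E'
from workcell import *
import cv2,numpy as np
print(state())
for n in("scene","top"):
    f=grab_frame(n); cv2.imwrite(f"pics/{n}0.png",f[:,:,::-1]); m=camera_model(n)
    print(n,np.round(m["intrinsics"],1).tolist(),np.round(m["R"],3).tolist(),np.round(m["t"],1).tolist(), np.round(-np.array(m["R"]).T@m["t"],0))
E
```

```text
{'time_s': 0.0, 'qpos': array([ 7.02456285e+01,  1.83512758e+01,  8.97069196e+01, -2.80964081e-03,
        7.20436027e+01, -1.14595525e+00]), 'qvel': array([ 0.02599992,  0.02511239,  0.05226957,  0.00042396, -0.02944078,
       -0.07361298]), 'effort': array([-6.34901662e-04, -4.12461913e+01, -2.31970274e+01,  7.25970813e-02,
        4.58347437e-02, -1.82303966e-04]), 'ee_pos': array([183.33147274, 544.47840188, 227.1204439 ]), 'ee_rot': array([-1.79898169e+02,  6.34813251e-04,  1.61392453e+02]), 'force': array([0.42544733, 0.1818494 , 0.18603993]), 'torque': array([-0.030462  ,  0.01050619, -0.0185715 ]), 'gripper_force': 0.0, 'gripper_width': 91.11596107893979}
scene [[404.4, 0.0, 322.9], [0.0, 404.4, 204.3], [0.0, 0.0, 1.0]] [[0.431, -0.902, -0.01], [-0.65, -0.303, -0.697], [0.626, 0.307, -0.717]] [-142.7, 469.2, 674.4] [ -56. -194.  809.]
top [[410.4, 0.0, 320.5], [0.0, 410.4, 200.3], [0.0, 0.0, 1.0]] [[0.012, -1.0, 0.014], [-0.983, -0.014, -0.182], [0.182, -0.011, -0.983]] [104.6, 564.3, 1305.0] [ 316.  127. 1384.]
```

View pics/top0.png

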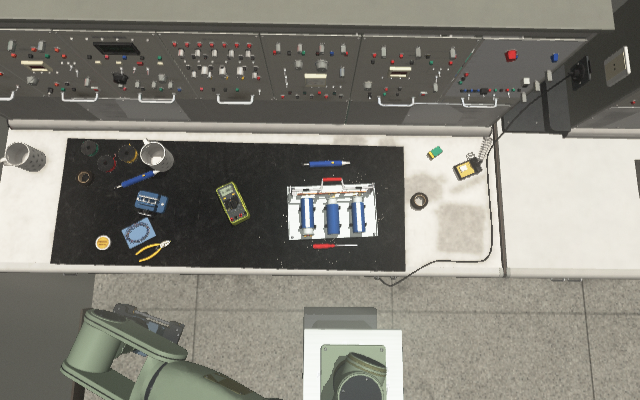

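View pics/scene0.png

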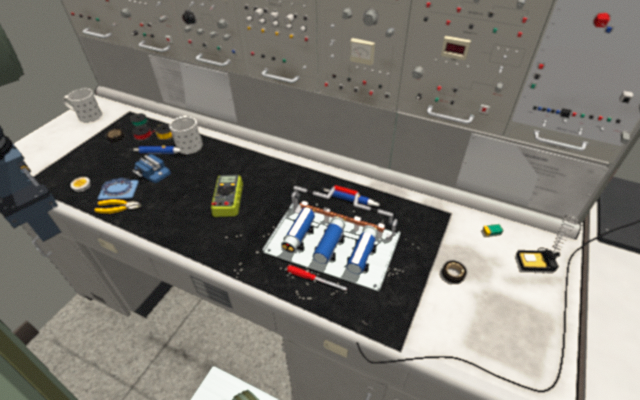

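The top view shows the tray at about (333,212), with the bail up and its red grip at (332,181). The left can (307,215) has its terminals toward the robot. The mid can (332,217) shows no stripe and the right can (358,215) looks right. Next I get a coarse fix and the moves to look from above.

```bash
cat > h.py <<'E'
from workcell import *
import cv2,numpy as np
def ray(m,p):
    K,R,t=[np.array(m[k],float) for k in("intrinsics","R","t")]
    d=R.T@np.linalg.inv(K)@np.array([p[0],p[1],1.]); return -R.T@t,d
def plane(m,p,z):
    c,d=ray(m,p); return c+d*(z-c[2])/d[2]
def proj(m,X):
    q=np.array(m["intrinsics"])@(np.array(m["R"])@np.array(X,float)+m["t"]); return q[:2]/q[2]
def two(rays):
    A=np.zeros((3,3));b=np.zeros(3)
    for c,d in rays:
        d=d/np.linalg.norm(d);P=np.eye(3)-np.outer(d,d);A+=P;b+=P@c
    X=np.linalg.solve(A,b)
    return X,[np.linalg.norm(np.cross(X-c,d/np.linalg.norm(d))) for c,d in rays]
def shift(target,yaw=None):
    "world target (mm) of TCP -> tool shift in m, yaw rad"
    s=state();r=np.radians(s["ee_rot"]);c,sn=np.cos(r[2]),np.sin(r[2])
    d=np.array(target,float)-s["ee_pos"]
    out=[(c*d[0]+sn*d[1])/1e3,(sn*d[0]-c*d[1])/1e3,-d[2]/1e3]
    dy=None if yaw is None else -((yaw-s["ee_rot"][2]+180)%360-180)*np.pi/180
    print("pos",s["ee_pos"].round(1),"rot",s["ee_rot"].round(1),"shift xyz",np.round(out,4),"yaw",None if dy is None else round(dy,4))
def snap(n,f=None):
    m=camera_model(n);s=state();I=grab_frame(n)[:,:,::-1].copy()
    if f: cv2.imwrite("pics/"+f,I)
    return I,m
E
python3 - <<'E'
from h import *
m=camera_model("top")
for n,p,z in [("tray FL",(289,240),0),("FR",(376,235),0),("BL",(289,185),14),("mid",(332,217),61),("left",(307,215),61),("right",(358,215),61),("grip",(332,181),87),("meter",(232,203),40),("edge",(404,200),0),("tape",(419,200),10),("driver",(334,246),10),("sucker",(326,163),12)]:
    print(n,plane(m,p,z).round(0))
m=camera_model("wrist");s=state();print(-np.array(m["R"]).T@m["t"]-s["ee_pos"],np.round(m["R"],2).tolist(),m["intrinsics"])
shift((480,75,330),180)
E
```

```text
tray FL [435. 216.   0.]
FR [456. -78.   0.]
BL [621. 220.  14.]
mid [506.  74.  61.]
left [512. 156.  61.]
right [514. -11.  61.]
grip [620.  76.  87.]
meter [552. 405.  40.]
edge [ 578. -176.    0.]
tape [ 576. -225.   10.]
driver [416.  65.  10.]
sucker [702.  94.  12.]
[-72.9688678   24.73320004 157.47269015] [[0.32, 0.95, -0.0], [0.91, -0.31, 0.28], [0.26, -0.09, -0.96]] [[334.77398018   0.         319.83204943]
 [  0.         334.77398018 194.71659857]
 [  0.           0.           1.        ]]
pos [183.4 544.5 227.2] rot [-179.9   -0.   161.4] shift xyz [-0.431  -0.3503 -0.1028] yaw -0.3248
```

```bash
python3 -m crank '[{"x":-0.029,"y":-0.024,"z":-0.016},{"x":-0.058,"y":-0.048,"z":-0.032},{"x":-0.087,"y":-0.072,"z":-0.048},{"x":-0.116,"y":-0.096,"z":-0.064},{"x":-0.145,"y":-0.12,"z":-0.08}]'
python3 -m crank '[{"x":-0.029,"y":-0.024,"z":-0.004},{"x":-0.058,"y":-0.048,"z":-0.008},{"x":-0.087,"y":-0.072,"z":-0.012},{"x":-0.116,"y":-0.096,"z":-0.016},{"x":-0.145,"y":-0.12,"z":-0.02}]'
python3 -m crank '[{"x":-0.028,"y":-0.022,"yaw":-0.065},{"x":-0.056,"y":-0.044,"yaw":-0.13},{"x":-0.084,"y":-0.066,"yaw":-0.195},{"x":-0.112,"y":-0.088,"yaw":-0.26},{"x":-0.141,"y":-0.11,"yaw":-0.325}]'
python3 -c '
from h import *
shift((480,75,330),180); snap("wrist","w1.png")'
```

```text
pos [183.4 544.5 227.2] rot [-179.9   -0.   161.4] shift xyz [-0.431  -0.3503 -0.1028] yaw -0.3248validation failed for argument at $[0]...
validation failed for argument at $[0]...
validation failed for argument at $[0]...
```

View pics/w1.png

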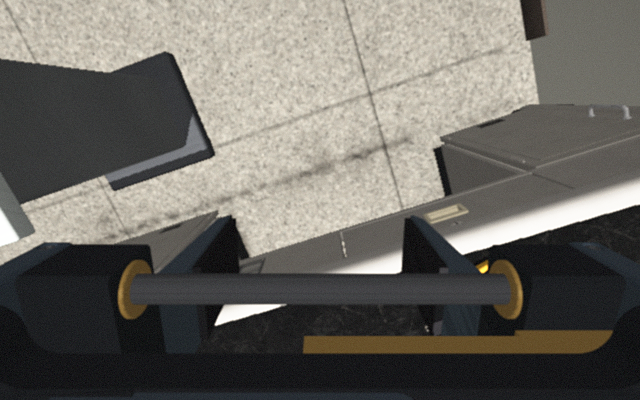

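The gripper fills the lower part of the wrist picture, and the camera looks along tool +x. Every key seems to be required in each row, so I resend the moves with a better viewing target.

```bash
python3 -m crank '[{"grip":0.091,"x":-0.03,"y":-0.018,"z":0.0,"yaw":0.0},{"grip":0.091,"x":-0.06,"y":-0.036,"z":0.0,"yaw":0.0},{"grip":0.091,"x":-0.09,"y":-0.054,"z":0.0,"yaw":0.0},{"grip":0.091,"x":-0.12,"y":-0.072,"z":0.0,"yaw":0.0},{"grip":0.091,"x":-0.15,"y":-0.09,"z":0.0,"yaw":0.0}]' 20
python3 -m crank '[{"grip":0.091,"x":-0.03,"y":-0.018,"z":0.0,"yaw":0.0},{"grip":0.091,"x":-0.06,"y":-0.036,"z":0.0,"yaw":0.0},{"grip":0.091,"x":-0.09,"y":-0.054,"z":0.0,"yaw":0.0},{"grip":0.091,"x":-0.12,"y":-0.072,"z":0.0,"yaw":0.0},{"grip":0.091,"x":-0.15,"y":-0.09,"z":0.0,"yaw":0.0}]' 20
python3 -m crank '[{"grip":0.091,"x":-0.03,"y":-0.018,"z":0.0,"yaw":-0.06},{"grip":0.091,"x":-0.06,"y":-0.036,"z":0.0,"yaw":-0.13},{"grip":0.091,"x":-0.09,"y":-0.054,"z":0.0,"yaw":-0.2},{"grip":0.091,"x":-0.12,"y":-0.072,"z":0.01,"yaw":-0.26},{"grip":0.091,"x":-0.15,"y":-0.09,"z":0.02,"yaw":-0.325}]' 20
python3 -c '
from h import *
shift((590,75,200),180)'
```

```text
time_s: 0.57
ee_pos: [297.5, 410.3, 227.7]
ee_rot: [-180.0, -0.0, 161.4]
force: [0.6, 0.6, -0.0]
gripper_width: 90.8
gripper_force: 0.0
time_s: 0.98
ee_pos: [411.1, 277.1, 227.9]
ee_rot: [-180.0, -0.0, 161.4]
force: [0.7, 0.3, 0.3]
gripper_width: 90.9
gripper_force: 0.0
time_s: 1.4
ee_pos: [524.9, 144.0, 208.1]
ee_rot: [180.0, 0.1, -179.8]
force: [0.4, 0.7, -0.2]
gripper_width: 90.9
gripper_force: 0.0
pos [524.9 144.  208.1] rot [ 1.800e+02  1.000e-01 -1.798e+02] shift xyz [-0.0648 -0.0692  0.0081] yaw 0.0031
```

```bash
python3 -m crank '[{"grip":0.091,"x":-0.013,"y":-0.014,"z":0.002,"yaw":0.0},{"grip":0.091,"x":-0.026,"y":-0.028,"z":0.004,"yaw":0.0},{"grip":0.091,"x":-0.05,"y":-0.056,"z":0.006,"yaw":0.0},{"grip":0.091,"x":-0.065,"y":-0.069,"z":0.008,"yaw":0.0},{"grip":0.091,"x":-0.065,"y":-0.069,"z":0.008,"yaw":0.0}]' 20
python3 - <<'E'
from h import *
import pickle
I,m=snap("wrist","w2.png"); pickle.dump((I,m),open("w2.pkl","wb"))
print(proj(m,(510,75,60)),proj(m,(510,160,60)),proj(m,(510,-10,60)))
cv2.imwrite("pics/w2c.png",cv2.resize(I[:260,130:510],None,fx=2.1,fy=2.1,interpolation=cv2.INTER_CUBIC))
E
```

```text
time_s: 1.82
ee_pos: [591.2, 73.6, 198.8]
ee_rot: [-179.9, 0.0, 179.8]
force: [-0.2, 0.6, 0.1]
gripper_width: 90.9
gripper_force: 0.0
[321.48050009  93.75151176] [421.83578238  93.4081098 ] [221.21101798  94.09462012]
```

View pics/w2c.png

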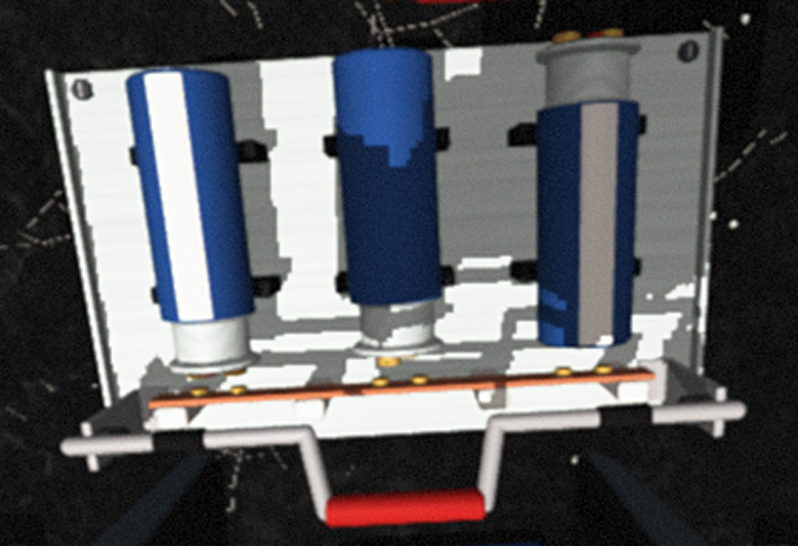

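Image-right is world +y. The left-bay can (590,225) has its terminals toward the robot, so it is the end-for-end one. The mid can (390,180) shows no stripe and only one terminal (388,362), so it is rolled well past 90°. The right-bay can (190,195) is good. The grip is at (405,508). I'll take a second view for heights.

```bash
python3 -m crank '[{"grip":0.091,"x":0.01,"y":0.016,"z":-0.01,"yaw":0.0},{"grip":0.091,"x":0.02,"y":0.032,"z":-0.02,"yaw":0.0},{"grip":0.091,"x":0.03,"y":0.048,"z":-0.03,"yaw":0.0},{"grip":0.091,"x":0.03,"y":0.064,"z":-0.03,"yaw":0.0},{"grip":0.091,"x":0.03,"y":0.07,"z":-0.03,"yaw":0.0}]' 20
cat >> h.py <<'E'
def cans(I,m,z=40,amin=800,debug=0):
    "blue sleeves: pixel centre line ends (far/near) by minAreaRect -> list"
    B,G,R=[I[:,:,i].astype(int) for i in range(3)]
    M=((B>R+35)&(B>70)&(B>1.3*G)).astype(np.uint8)
    M=cv2.morphologyEx(M,cv2.MORPH_CLOSE,np.ones((21,21),np.uint8))
    out=[]
    for c in cv2.findContours(M,cv2.RETR_EXTERNAL,cv2.CHAIN_APPROX_NONE)[0]:
        if cv2.contourArea(c)<amin: continue
        r=cv2.minAreaRect(c);b=cv2.boxPoints(r)
        e=[np.linalg.norm(b[0]-b[1]),np.linalg.norm(b[1]-b[2])]
        if e[0]>e[1]: ends=[(b[1]+b[2])/2,(b[3]+b[0])/2]
        else: ends=[(b[0]+b[1])/2,(b[2]+b[3])/2]
        ends.sort(key=lambda q:q[1])
        out.append((ends,max(e),min(e)))
    return sorted(out,key=lambda o:o[0][0][0])
def red(I):
    B,G,R=[I[:,:,i].astype(int) for i in range(3)]
    M=((R>110)&(R>2.2*G)&(R>2.2*B)).astype(np.uint8)
    return [ (cv2.minAreaRect(c)) for c in cv2.findContours(M,cv2.RETR_EXTERNAL,cv2.CHAIN_APPROX_NONE)[0] if cv2.contourArea(c)>150]
E
python3 - <<'E'
from h import *
import pickle
I,m=snap("wrist","w3.png"); pickle.dump((I,m),open("w3.pkl","wb"))
I0,m0=pickle.load(open("w2.pkl","rb"))
A=cans(I0,m0);B=cans(I,m)
for o in A: print("A",[e.round(1) for e in o[0]],round(o[1]),round(o[2]),[plane(m0,e,40).round(1) for e in o[0]])
for o in B: print("B",[e.round(1) for e in o[0]],round(o[1]),round(o[2]),[plane(m,e,40).round(1) for e in o[0]])
if len(A)==len(B):
  for a,b in zip(A,B): print([two([ray(m0,a[0][k]),ray(m,b[0][k])]) for k in(0,1)])
ra,rb=red(I0),red(I);print(ra,rb)
E
```

```text
time_s: 2.28
ee_pos: [557.6, 149.0, 230.8]
ee_rot: [179.9, 0.0, -179.8]
force: [-0.7, 0.1, 0.7]
gripper_width: 91.0
gripper_force: 0.0
A [array([211.6,  31.4], dtype=float32), array([226.7, 152.4], dtype=float32)] 122 45 [array([458. , -19.6,  40. ]), array([562.7, -14.9,  40. ])]
A [array([311.1,  22.1], dtype=float32), array([315.4, 144. ], dtype=float32)] 122 45 [array([450.9,  66.3,  40. ]), array([555. ,  69.3,  40. ])]
A [array([389., 267.], dtype=float32), array([290., 267.], dtype=float32)] 99 12 [array([683.7, 145.5,  40. ]), array([683.4,  41.8,  40. ])]
A [array([413.3,  47.1], dtype=float32), array([403., 165.], dtype=float32)] 118 37 [array([471. , 155.2,  40. ]), array([575.3, 153.1,  40. ])]
B [array([146.8,  76.1], dtype=float32), array([166.9, 179.8], dtype=float32)] 106 40 [array([459.7, -20.8,  40. ]), array([564.1, -14. ,  40. ])]
B [array([233.7,  69.8], dtype=float32), array([243.3, 173.4], dtype=float32)] 104 40 [array([453.6,  64.8,  40. ]), array([557.1,  68. ,  40. ])]
B [array([325.,  92.], dtype=float32), array([325., 191.], dtype=float32)] 99 38 [array([474.1, 154.2,  40. ]), array([576.3, 154.9,  40. ])]
[((322.41766357421875, 242.4829559326172), (13.35622501373291, 75.30464172363281), 87.66268920898438)] [((255.0, 261.5), (11.0, 32.0), 90.0), ((270.0743103027344, 36.027225494384766), (17.28664207458496, 70.05793762207031), 88.31531524658203)]
```

```bash
cat >> h.py <<'E'
def axisfit(I,m,o,z=40):
    "row-wise mid line of a sleeve (image-vertical can); returns world points on plane z + pixel line"
    B,G,R=[I[:,:,i].astype(int) for i in range(3)]
    M=((B>R+35)&(B>70)&(B>1.3*G)).astype(np.uint8)
    M=cv2.morphologyEx(M,cv2.MORPH_CLOSE,np.ones((21,21),np.uint8))
    (a,b),L,W=o; v0,v1=int(a[1])+8,int(b[1])-8; pts=[]
    for v in range(v0,v1):
        u=a[0]+(b[0]-a[0])*(v-a[1])/(b[1]-a[1]); c=np.flatnonzero(M[v,int(u-W):int(u+W)])+int(u-W)
        pts.append(((c[0]+c[-1])/2,v))
    pts=np.array(pts);k=np.polyfit(pts[:,1],pts[:,0],1)
    for _ in range(3):
        r=np.abs(pts[:,0]-np.polyval(k,pts[:,1]));k=np.polyfit(pts[r<=np.median(r)*2+.1,1],pts[r<=np.median(r)*2+.1,0],1)
    return k
E
python3 - <<'E'
from h import *
import pickle
D=[pickle.load(open(f,"rb")) for f in("w2.pkl","w3.pkl")]
C=[[o for o in cans(I,m) if o[2]>25] for I,m in D]
for i in range(3):
    r=[]
    for (I,m),c in zip(D,C):
        o=c[i];k=axisfit(I,m,o);vs=[o[0][0][1],o[0][1][1]]
        P=[plane(m,(np.polyval(k,v),v),40) for v in vs]
        print(i,[p.round(1) for p in P],"yaw",np.degrees(np.arctan2(P[1][1]-P[0][1],P[1][0]-P[0][0])).round(2)); r.append([ray(m,(np.polyval(k,v),v)) for v in vs])
    for e in(0,1):
        X,g=two([r[0][e],r[1][e]]);print("   stereo",X.round(1),np.round(g,1))
m=D[0][1]
a,b=plane(m,(153.8,34.3),14),plane(m,(471.9,14.3),14);print(a,b,np.degrees(np.arctan2(-(b-a)[0],(b-a)[1])),np.linalg.norm(b-a))
a,b=plane(m,(201.4,192.4),48),plane(m,(441.9,178.1),48);print(a,b,np.degrees(np.arctan2(-(b-a)[0],(b-a)[1])),np.linalg.norm(b-a))
print("grip",two([ray(D[0][1],(322.4,242.5)),ray(D[1][1],(255,261.5))]),plane(m,(322.4,242.5),87))
E
```

```text
0 [array([458. , -19.6,  40. ]), array([562.7, -14.7,  40. ])] yaw 2.72
0 [array([459.7, -20.8,  40. ]), array([564.1, -16.4,  40. ])] yaw 2.44
   stereo [459.9 -16.8  48.8] [0.4 0.4]
   stereo [561.5 -11.7  50. ] [0.3 0.3]
1 [array([450.9,  66. ,  40. ]), array([555. ,  72.1,  40. ])] yaw 3.36
1 [array([453.6,  64.5,  40. ]), array([557.1,  69.5,  40. ])] yaw 2.78
   stereo [453.7  66.6  50.4] [0.8 0.8]
   stereo [553.8  72.3  53. ] [0.5 0.5]
2 [array([471. , 159.4,  40. ]), array([575.3, 153.1,  40. ])] yaw -3.47
2 [array([474.1, 153.1,  40. ]), array([576.2, 156. ,  40. ])] yaw 1.63
   stereo [474.5 152.7  64.9] [0.1 0.1]
   stereo [578.1 155.9  30.1] [0.9 0.9]
[455.62443129 -81.53530666  14.        ] [439.77066132 213.86029981  14.        ] 3.0720953302093714 295.82073345356486
[599.78639588 -39.95028195  48.        ] [586.4776574  188.61956279  48.        ] 3.332349283999606 228.9569750932685
grip (array([654.527545  ,  76.24556152,  47.14985126]), [np.float64(1.9377391586322725), np.float64(1.9377391586324402)]) [634.63374086  75.45106572  87.        ]
```

Tray yaw is about 3.1° and its origin about (517,70). The cans stand near their bays: left (512,154), mid (517,70), right about (522,-14), and the heights agree with 40 mm within the stereo error. Next I grasp the left can, approaching and descending.

```bash
python3 -m crank '[{"grip":0.07,"x":0.015,"y":0.002,"z":0.02,"yaw":-0.02},{"grip":0.07,"x":0.03,"y":0.004,"z":0.05,"yaw":-0.04},{"grip":0.07,"x":0.0456,"y":0.005,"z":0.08,"yaw":-0.051},{"grip":0.07,"x":0.0456,"y":0.005,"z":0.11,"yaw":-0.051},{"grip":0.07,"x":0.0456,"y":0.005,"z":0.13,"yaw":-0.051}]' 20
python3 -c '
from h import *
shift((512,154,37),-176.9)'
```

```text
time_s: 2.75
ee_pos: [510.3, 150.7, 97.2]
ee_rot: [-179.9, -0.3, -177.0]
force: [0.3, 0.3, 1.1]
gripper_width: 69.9
gripper_force: 0.0
pos [510.3 150.7  97.2] rot [-179.9   -0.3 -177. ] shift xyz [-0.0019  0.0032  0.0602] yaw -0.0021
```

```bash
python3 -m crank '[{"grip":0.07,"x":-0.002,"y":0.003,"z":0.015,"yaw":0.0},{"grip":0.07,"x":-0.002,"y":0.003,"z":0.03,"yaw":0.0},{"grip":0.07,"x":-0.002,"y":0.003,"z":0.045,"yaw":0.0},{"grip":0.07,"x":-0.002,"y":0.003,"z":0.06,"yaw":0.0},{"grip":0.07,"x":-0.002,"y":0.003,"z":0.06,"yaw":0.0}]' 20
python3 -m crank '[{"grip":0.05,"x":0.0,"y":0.0,"z":0.0,"yaw":0.0},{"grip":0.03,"x":0.0,"y":0.0,"z":0.0,"yaw":0.0},{"grip":0.03,"x":0.0,"y":0.0,"z":0.0,"yaw":0.0},{"grip":0.03,"x":0.0,"y":0.0,"z":0.0,"yaw":0.0},{"grip":0.03,"x":0.0,"y":0.0,"z":0.0,"yaw":0.0}]' 25
```

```text
time_s: 3.17
ee_pos: [512.5, 153.6, 37.0]
ee_rot: [-179.9, -0.4, -177.1]
force: [-0.7, -0.5, -0.5]
gripper_width: 70.0
gripper_force: 0.0
time_s: 3.58
ee_pos: [515.6, 153.9, 40.8]
ee_rot: [-179.9, 0.1, -177.0]
force: [0.3, -1.7, 1.2]
gripper_width: 41.8
gripper_force: 25.0
```

```bash
python3 -m crank '[{"grip":0.03,"x":0.0,"y":0.0,"z":-0.015,"yaw":0.0},{"grip":0.03,"x":0.0,"y":0.0,"z":-0.035,"yaw":0.0},{"grip":0.03,"x":0.0,"y":0.0,"z":-0.06,"yaw":0.0},{"grip":0.03,"x":0.0,"y":0.0,"z":-0.08,"yaw":0.0},{"grip":0.03,"x":0.0,"y":0.0,"z":-0.09,"yaw":0.0}]' 30
python3 -m crank '[{"grip":0.03,"x":0.0,"y":0.0,"z":0.0,"yaw":0.05},{"grip":0.03,"x":0.0,"y":0.0,"z":0.0,"yaw":0.17},{"grip":0.03,"x":0.0,"y":0.0,"z":0.0,"yaw":0.29},{"grip":0.03,"x":0.0,"y":0.0,"z":0.0,"yaw":0.41},{"grip":0.03,"x":0.0,"y":0.0,"z":0.0,"yaw":0.53}]' 30
```

```text
time_s: 4.0
ee_pos: [516.1, 154.9, 132.5]
ee_rot: [179.9, 0.2, -177.1]
force: [1.0, 0.4, -2.4]
gripper_width: 41.6
gripper_force: 30.0
time_s: 4.42
ee_pos: [514.4, 154.4, 129.3]
ee_rot: [-179.9, -0.1, 152.2]
force: [-0.3, -0.2, -2.2]
gripper_width: 41.2
gripper_force: 30.0
```

```bash
for i in 1 2 3 4; do python3 -m crank '[{"grip":0.03,"x":0.0,"y":0.0,"z":0.0,"yaw":0.12},{"grip":0.03,"x":0.0,"y":0.0,"z":0.0,"yaw":0.24},{"grip":0.03,"x":0.0,"y":0.0,"z":0.0,"yaw":0.36},{"grip":0.03,"x":0.0,"y":0.0,"z":0.0,"yaw":0.48},{"grip":0.03,"x":0.0,"y":0.0,"z":0.0,"yaw":0.6}]' 30 | grep -E "time|ee|width"; done
python3 -m crank '[{"grip":0.03,"x":0.0,"y":0.0,"z":0.0,"yaw":0.1},{"grip":0.03,"x":0.0,"y":0.0,"z":0.0,"yaw":0.2},{"grip":0.03,"x":0.0,"y":0.0,"z":0.0,"yaw":0.2},{"grip":0.03,"x":0.0,"y":0.0,"z":0.0,"yaw":0.2},{"grip":0.03,"x":0.0,"y":0.0,"z":0.0,"yaw":0.2}]' 30
python3 - <<'E'
from h import *
import pickle
for i in range(5): print(state()["ee_pos"].round(1),end=" "); I,m=snap("top")
cv2.imwrite("pics/t5.png",cv2.resize(I[160:280,260:400],None,fx=5,fy=5,interpolation=cv2.INTER_CUBIC))
shift((512.5,154,38),3.1)
E
```

```text
time_s: 4.83
ee_pos: [514.4, 154.4, 129.2]
ee_rot: [-179.9, -0.0, 117.9]
gripper_width: 41.1
time_s: 5.25
ee_pos: [514.4, 154.4, 129.3]
ee_rot: [-179.9, 0.0, 83.5]
gripper_width: 41.4
time_s: 5.67
ee_pos: [514.4, 154.4, 129.3]
ee_rot: [-179.9, 0.1, 49.1]
gripper_width: 41.4
time_s: 6.08
ee_pos: [514.4, 154.4, 129.2]
ee_rot: [-180.0, 0.1, 14.7]
gripper_width: 41.7
time_s: 6.5
ee_pos: [514.8, 154.5, 129.6]
ee_rot: [180.0, 0.0, 3.7]
force: [-0.2, 1.0, -2.6]
gripper_width: 41.8
gripper_force: 30.0
[514.8 154.5 129.6] [514.8 154.5 129.7] [514.9 154.6 129.8] [515.  154.6 129.8] [515.  154.5 129.9] pos [515.  154.6 129.9] rot [-180.     0.     3.6] shift xyz [-0.0025  0.0004  0.0919] yaw 0.0093
```

View pics/t5.png

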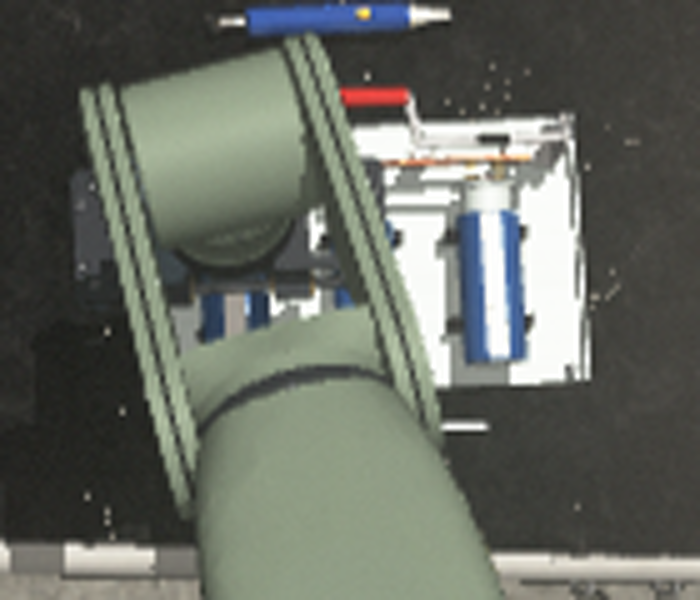

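The good can and the held can (blue end with stripe toward the robot) look right. I'll check the terminal end's x in the wrist view before placing.

```bash
python3 - <<'E'
from h import *
I,m=snap("wrist"); s=state()["ee_pos"]
for x in (575,590): print(proj(m,(x,157,s[2]+5)),proj(m,(x,157,s[2]+26)))
cv2.imwrite("pics/w6.png",I[130:400,120:520])
E
```

```text
[322.3379411  141.28615918] [322.68587299 147.7497381 ]
[324.55814804 107.12960575] [325.26944289 108.38422799]
```

View pics/w6.png

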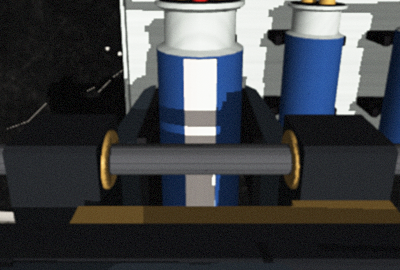

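```bash
python3 - <<'E'
from h import *
I,m=snap("wrist"); g=I[:,:,:].astype(int)
for u in(305,338):
    col=g[120:215,u]; b=(col[:,0]>col[:,2]+35); print(u,120+np.flatnonzero(b)[:3])
    v=120+np.flatnonzero(b)[0]
    for dz in(19,22): print(plane(m,(u,v-.5),state()["ee_pos"][2]+dz).round(1))
print(state()["ee_pos"])
E
```

```text
305 [186 187 188]
[557.5 163.4 148.9]
[558.3 163.3 151.9]
338 [186 187 188]
[558.4 149.3 148.9]
[559.1 149.5 151.9]
[515.03962555 154.57031611 129.94681085]
```

```bash
python3 -m crank '[{"grip":0.03,"x":-0.003,"y":0.0,"z":0.02,"yaw":0.009},{"grip":0.03,"x":-0.0055,"y":0.0,"z":0.045,"yaw":0.009},{"grip":0.03,"x":-0.0055,"y":0.0,"z":0.065,"yaw":0.009},{"grip":0.03,"x":-0.0055,"y":0.0,"z":0.08,"yaw":0.009},{"grip":0.03,"x":-0.0055,"y":0.0,"z":0.088,"yaw":0.009}]' 30
python3 -m crank '[{"grip":0.03,"x":0.0,"y":0.0,"z":0.0,"yaw":0.0},{"grip":0.03,"x":0.0,"y":0.0,"z":0.0,"yaw":0.0},{"grip":0.03,"x":0.0,"y":0.0,"z":0.0,"yaw":0.0},{"grip":0.03,"x":0.0,"y":0.0,"z":0.0,"yaw":0.0},{"grip":0.03,"x":0.0,"y":0.0,"z":0.0,"yaw":0.0}]' 30
```

```text
time_s: 7.27
ee_pos: [508.3, 153.6, 40.4]
ee_rot: [179.9, 0.2, 3.1]
force: [-5.5, -11.8, 24.0]
gripper_width: 41.7
gripper_force: 30.0
time_s: 7.68
ee_pos: [510.0, 154.4, 42.5]
ee_rot: [-180.0, -0.1, 3.1]
force: [-0.1, 0.3, -2.7]
gripper_width: 41.5
gripper_force: 30.0
```

```bash
python3 -m crank '[{"grip":0.03,"x":0.0,"y":0.0,"z":0.001,"yaw":0.0},{"grip":0.03,"x":0.0,"y":0.0,"z":0.001,"yaw":0.0},{"grip":0.03,"x":0.0,"y":0.0,"z":0.002,"yaw":0.0},{"grip":0.03,"x":0.0,"y":0.0,"z":0.002,"yaw":0.0},{"grip":0.03,"x":0.0,"y":0.0,"z":0.002,"yaw":0.0}]' 30
```

```text
time_s: 8.1
ee_pos: [509.9, 154.0, 40.6]
ee_rot: [180.0, -0.1, 3.1]
force: [-0.7, -2.9, 3.9]
gripper_width: 41.3
gripper_force: 30.0
```

Seated, since contact force has just appeared. I release and rise to the viewing height, which also sets up for the mid can.

```bash
python3 -m crank '[{"grip":0.045,"x":0.0,"y":0.0,"z":0.0,"yaw":0.0},{"grip":0.06,"x":0.0,"y":0.0,"z":0.0,"yaw":0.0},{"grip":0.07,"x":0.0,"y":0.0,"z":0.0,"yaw":0.0},{"grip":0.07,"x":0.0,"y":0.0,"z":0.0,"yaw":0.0},{"grip":0.07,"x":0.0,"y":0.0,"z":0.0,"yaw":0.0}]' 30 | grep -E "width|ee|force"
python3 -m crank '[{"grip":0.07,"x":0.0,"y":0.0,"z":-0.03,"yaw":0.0},{"grip":0.07,"x":0.0,"y":0.0,"z":-0.07,"yaw":0.0},{"grip":0.07,"x":-0.03,"y":0.02,"z":-0.1,"yaw":0.0},{"grip":0.07,"x":-0.06,"y":0.04,"z":-0.13,"yaw":0.0},{"grip":0.07,"x":-0.09,"y":0.06,"z":-0.16,"yaw":0.0}]' 30 | grep -E "width|ee|force"
python3 - <<'E'
from h import *
I,m=snap("wrist"); cv2.imwrite("pics/w7.png",cv2.resize(I[:270,100:540],None,fx=1.8,fy=1.8,interpolation=cv2.INTER_CUBIC))
for o in cans(I,m): print([plane(m,e,40).round(1) for e in o[0]],round(o[2]),[e.round(0) for e in o[0]])
E
```

```text
ee_pos: [509.6, 154.4, 39.8]
ee_rot: [-180.0, 0.0, 3.1]
force: [-0.1, 0.5, 0.4]
gripper_width: 67.9
gripper_force: 0.0
ee_pos: [431.5, 96.3, 190.9]
ee_rot: [-180.0, 0.0, 3.1]
force: [0.1, 0.6, 0.5]
gripper_width: 69.9
gripper_force: 0.0
[array([556.2, 156.2,  40. ]), array([451.8, 149.9,  40. ])] 47 [array([257.,  38.], dtype=float32), array([263., 161.], dtype=float32)]
[array([555.2,  70.7,  40. ]), array([451.5,  63.8,  40. ])] 45 [array([358.,  46.], dtype=float32), array([356., 166.], dtype=float32)]
[array([564.1, -15.8,  40. ]), array([458.6, -21. ,  40. ])] 45 [array([461.,  40.], dtype=float32), array([447., 164.], dtype=float32)]
```

View pics/w7.png

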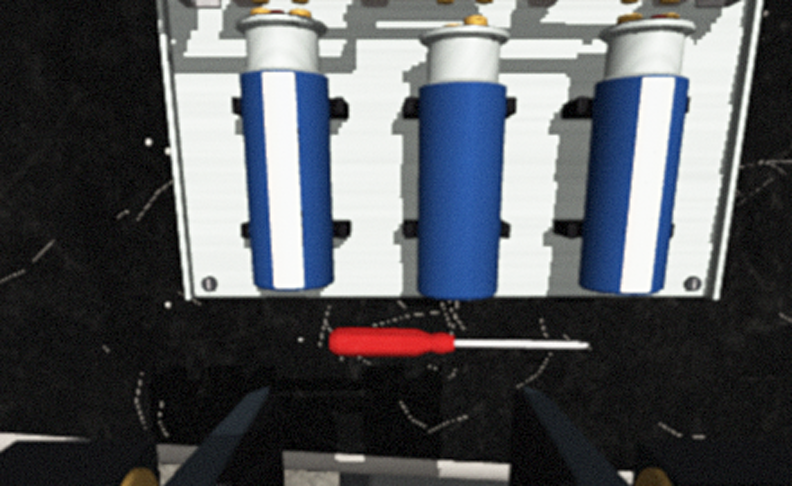

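The left can is now right: stripe up, terminals at the strip, sleeve edges in line with the good right can. On the mid can the upper terminal sits right of the axis (475,20 against 463), so the vent is about 130° off toward −y. I'll roll it about 47 mm toward +y on the mat left of the tray, around (440,260) to (440,310), clear of the meter. First I grasp it.

```bash
python3 -m crank '[{"grip":0.07,"x":0.03,"y":0.012,"z":0.0,"yaw":0.0},{"grip":0.07,"x":0.06,"y":0.024,"z":0.03,"yaw":0.0},{"grip":0.07,"x":0.081,"y":0.032,"z":0.06,"yaw":0.0},{"grip":0.07,"x":0.081,"y":0.032,"z":0.09,"yaw":0.0},{"grip":0.07,"x":0.081,"y":0.032,"z":0.1,"yaw":0.0}]' 25
python3 - <<'E'
from h import *
snap("top"); shift((514,68.5,39),3.1)
I,m=snap("top")
g=I.astype(int);M=((g[:,:,1]>g[:,:,0]+50)&(g[:,:,2]>90)&(g[:,:,1]>90)).astype(np.uint8);M[:,:190]=0;M[:,270:]=0;M[:150]=0;M[240:]=0
ys,xs=np.nonzero(M);print(xs.min(),xs.max(),ys.min(),ys.max())
i=np.argmax(xs);j=np.argmax(ys);print(plane(m,(xs[i],ys[i]),0),plane(m,(xs[j],ys[j]),0))
E
```

```text
time_s: 9.4
ee_pos: [513.3, 68.4, 85.8]
ee_rot: [180.0, 0.4, 3.0]
force: [-2.8, -0.3, -0.2]
gripper_width: 69.8
gripper_force: 0.0
pos [512.2  68.6  85.6] rot [180.    0.5   3. ] shift xyz [0.0018 0.0002 0.0466] yaw -0.0009
216 249 182 223
[521.41476631 354.03831211   0.        ] [489.82866892 410.10967043   0.        ]
```

```bash
python3 -m crank '[{"grip":0.07,"x":0.002,"y":0.0,"z":0.015,"yaw":0.0},{"grip":0.07,"x":0.002,"y":0.0,"z":0.03,"yaw":0.0},{"grip":0.07,"x":0.002,"y":0.0,"z":0.04,"yaw":0.0},{"grip":0.07,"x":0.002,"y":0.0,"z":0.046,"yaw":0.0},{"grip":0.07,"x":0.002,"y":0.0,"z":0.046,"yaw":0.0}]' 25
python3 -m crank '[{"grip":0.05,"x":0.0,"y":0.0,"z":0.0,"yaw":0.0},{"grip":0.03,"x":0.0,"y":0.0,"z":0.0,"yaw":0.0},{"grip":0.03,"x":0.0,"y":0.0,"z":0.0,"yaw":0.0},{"grip":0.03,"x":0.0,"y":0.0,"z":0.0,"yaw":0.0},{"grip":0.03,"x":0.0,"y":0.0,"z":0.0,"yaw":0.0}]' 25
python3 -m crank '[{"grip":0.03,"x":0.0,"y":0.0,"z":-0.015,"yaw":0.0},{"grip":0.03,"x":0.0,"y":0.0,"z":-0.035,"yaw":0.0},{"grip":0.03,"x":0.0,"y":0.0,"z":-0.06,"yaw":0.0},{"grip":0.03,"x":0.0,"y":0.0,"z":-0.08,"yaw":0.0},{"grip":0.03,"x":0.0,"y":0.0,"z":-0.09,"yaw":0.0}]' 30
python3 -c '
from h import *
shift((435,262,110),3.1)'
```

```text
time_s: 9.92
ee_pos: [516.7, 69.5, 43.9]
ee_rot: [-180.0, 0.0, 3.1]
force: [-0.2, 0.0, 0.0]
gripper_width: 70.0
gripper_force: 0.0
time_s: 10.33
ee_pos: [517.5, 69.7, 44.4]
ee_rot: [-179.9, -0.1, 3.0]
force: [-0.4, 1.0, 2.3]
gripper_width: 41.3
gripper_force: 25.0
time_s: 10.75
ee_pos: [518.3, 69.3, 136.3]
ee_rot: [-180.0, -0.2, 3.1]
force: [0.4, -0.3, -2.2]
gripper_width: 41.4
gripper_force: 30.0
pos [518.3  69.3 136.3] rot [-180.    -0.2    3.1] shift xyz [-0.0728 -0.1969  0.0263] yaw -0.0003
```

```bash
python3 -m crank '[{"grip":0.03,"x":-0.012,"y":-0.03,"z":0.0,"yaw":0.0},{"grip":0.03,"x":-0.024,"y":-0.06,"z":0.0,"yaw":0.0},{"grip":0.03,"x":-0.036,"y":-0.095,"z":0.0,"yaw":0.0},{"grip":0.03,"x":-0.048,"y":-0.13,"z":0.0,"yaw":0.0},{"grip":0.03,"x":-0.06,"y":-0.16,"z":0.0,"yaw":0.0}]' 30|grep ee
python3 -m crank '[{"grip":0.03,"x":-0.012,"y":-0.03,"z":0.0,"yaw":0.0},{"grip":0.03,"x":-0.013,"y":-0.037,"z":0.02,"yaw":0.0},{"grip":0.03,"x":-0.013,"y":-0.037,"z":0.05,"yaw":0.0},{"grip":0.03,"x":-0.013,"y":-0.037,"z":0.075,"yaw":0.0},{"grip":0.03,"x":-0.013,"y":-0.037,"z":0.09,"yaw":0.0}]' 30|grep -E "ee|force"
python3 -m crank '[{"grip":0.03,"x":0.0,"y":0.0,"z":0.005,"yaw":0.0},{"grip":0.03,"x":0.0,"y":0.0,"z":0.01,"yaw":0.0},{"grip":0.03,"x":0.0,"y":0.0,"z":0.014,"yaw":0.0},{"grip":0.03,"x":0.0,"y":0.0,"z":0.016,"yaw":0.0},{"grip":0.03,"x":0.0,"y":0.0,"z":0.016,"yaw":0.0}]' 30|grep -E "ee|force"
```

```text
ee_pos: [447.4, 227.2, 133.3]
ee_rot: [-180.0, 0.1, 3.1]
ee_pos: [431.6, 261.3, 41.0]
ee_rot: [179.9, 0.3, 3.1]
force: [-0.6, -0.3, -2.2]
gripper_force: 30.0
ee_pos: [434.1, 262.1, 28.2]
ee_rot: [-180.0, -0.0, 3.1]
force: [-0.8, 0.4, -1.2]
gripper_force: 30.0
```

```bash
python3 -m crank '[{"grip":0.03,"x":0.0,"y":0.0,"z":0.001,"yaw":0.0},{"grip":0.03,"x":0.0,"y":0.0,"z":0.002,"yaw":0.0},{"grip":0.03,"x":0.0,"y":0.0,"z":0.002,"yaw":0.0},{"grip":0.03,"x":0.0,"y":0.0,"z":0.002,"yaw":0.0},{"grip":0.03,"x":0.0,"y":0.0,"z":0.002,"yaw":0.0}]' 30|grep -E "ee|force"
```

```text
ee_pos: [433.8, 262.1, 26.1]
ee_rot: [-180.0, -0.0, 3.1]
force: [0.5, -0.2, -2.2]
gripper_force: 30.0
```

```bash
python3 -m crank '[{"grip":0.03,"x":0.0,"y":0.0,"z":0.001,"yaw":0.0},{"grip":0.03,"x":0.0,"y":0.0,"z":0.001,"yaw":0.0},{"grip":0.03,"x":0.0,"y":0.0,"z":0.002,"yaw":0.0},{"grip":0.03,"x":0.0,"y":0.0,"z":0.002,"yaw":0.0},{"grip":0.03,"x":0.0,"y":0.0,"z":0.002,"yaw":0.0}]' 30|grep -E "ee|force"
python3 -m crank '[{"grip":0.03,"x":0.0,"y":0.0,"z":0.001,"yaw":0.0},{"grip":0.03,"x":0.0,"y":0.0,"z":0.001,"yaw":0.0},{"grip":0.03,"x":0.0,"y":0.0,"z":0.001,"yaw":0.0},{"grip":0.03,"x":0.0,"y":0.0,"z":0.001,"yaw":0.0},{"grip":0.03,"x":0.0,"y":0.0,"z":0.001,"yaw":0.0}]' 30|grep -E "ee|force"
```

```text
ee_pos: [434.0, 262.1, 25.4]
ee_rot: [-180.0, -0.1, 3.1]
force: [-3.1, -1.5, 11.7]
gripper_force: 30.0
ee_pos: [434.0, 262.1, 25.4]
ee_rot: [-180.0, -0.1, 3.1]
force: [-4.5, -2.6, 19.8]
gripper_force: 30.0
```

```bash
python3 -m crank '[{"grip":0.042,"x":0.0,"y":0.0,"z":-0.001,"yaw":0.0},{"grip":0.045,"x":0.0,"y":0.0,"z":-0.003,"yaw":0.0},{"grip":0.047,"x":0.0,"y":0.0,"z":-0.003,"yaw":0.0},{"grip":0.047,"x":0.0,"y":0.0,"z":-0.003,"yaw":0.0},{"grip":0.047,"x":0.0,"y":0.0,"z":-0.003,"yaw":0.0}]' 20|grep -E "ee|force|width"
for i in 1 2; do python3 -m crank '[{"grip":0.047,"x":0.0,"y":-0.005,"z":0.0,"yaw":0.0},{"grip":0.047,"x":0.0,"y":-0.01,"z":0.0,"yaw":0.0},{"grip":0.047,"x":0.0,"y":-0.015,"z":0.0,"yaw":0.0},{"grip":0.047,"x":0.0,"y":-0.02,"z":0.0,"yaw":0.0},{"grip":0.047,"x":0.0,"y":-0.024,"z":0.0,"yaw":0.0}]' 20|grep -E "ee|force|width"; done
python3 - <<'E'
from h import *
I,m=snap("wrist"); g=I.astype(int)
cv2.imwrite("pics/w8.png",I[60:400,120:520])
E
```

```text
ee_pos: [433.7, 262.0, 25.6]
ee_rot: [180.0, 0.0, 3.1]
force: [0.2, 0.1, 0.4]
gripper_width: 47.2
gripper_force: 0.0
ee_pos: [432.5, 286.8, 25.8]
ee_rot: [-180.0, -0.0, 3.1]
force: [-0.6, -0.6, 0.5]
gripper_width: 46.7
gripper_force: 0.0
ee_pos: [431.1, 310.6, 25.9]
ee_rot: [-180.0, -0.0, 3.1]
force: [0.4, -0.4, -0.1]
gripper_width: 46.8
gripper_force: 0.0
```

View pics/w8.png

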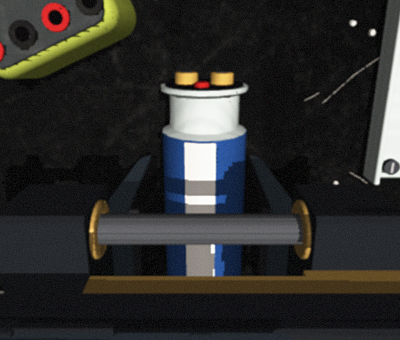

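The roll worked: the stripe is on top (crop 184–215 on a sleeve of 162–246), with the red plug between the terminals. It looks about 6° too far, so I measure it precisely.

```bash
cat > roll.py <<'E'
from h import *
I,m=snap("wrist"); g=I.astype(int); p=state()["ee_pos"]; za=p[2]-4.5
R=[]
for v in range(204,224):
    row=g[v]; blue=(row[:,0]>row[:,2]+35)&(row[:,0]>60); wh=(row.min(1)>110)
    b=np.flatnonzero(blue[230:400])+230
    if len(b)<20: continue
    w=np.flatnonzero(wh[b[0]:b[-1]])+b[0]
    if len(w)<5: continue
    w=w[np.abs(w-np.median(w))<25]; R.append((b[0],b[-1],w.min(),w.max(),v))
b0,b1,w0,w1,v=np.median(R,0);print(len(R),b0,b1,w0,w1)
# axis ray bisects silhouette; stripe middle ray meets the cylinder
c,_=ray(m,(0,0)); ax=plane(m,((b0+b1)/2,v),za)
a=np.array([np.cos(np.radians(3.1)),np.sin(np.radians(3.1)),0]); n=np.array([-a[1],a[0],0])
def hit(u):
    c,d=ray(m,(u,v)); f=lambda q:np.array([n@q,q[2]]); o=f(c)-f(ax); e=f(d); A=e@e;B=2*o@e;C=o@o-441
    t=(-B-np.sqrt(max(0,B*B-4*A*C)))/(2*A); q=o+t*e; return np.degrees(np.arctan2(q[0],q[1]))
print("axis",ax,"stripe edges deg toward +y",hit(w0-.5),hit(w1+.5),"mid",(hit(w0-.5)+hit(w1+.5))/2)
E
python3 roll.py
```

```text
20 281.0 361.0 296.0 326.0
axis [453.44094734 311.57848099  21.42721579] stripe edges deg toward +y 33.79097819074036 -6.576310425667347 mid 13.607333882536507
```

```bash
python3 roll.py; sed -i 's/^R=\[\]/cv2.imwrite("pics\/r.png",I); R=[]/' roll.py; python3 roll.py; python3 - <<'E'
import cv2
for f,o in(("pics/r.png",(0,0)),("pics/w8.png",(60,120))):
    I=cv2.imread(f); print([tuple(map(int,I[214-o[0],u-o[1]])) for u in range(276,372,6)])
E
```

```text
20 276.0 356.0 287.0 316.0
axis [453.21841329 313.62217694  21.38981579] stripe edges deg toward +y 39.55241986970516 -1.3558539195639239 mid 19.098282975070617
20 276.0 356.0 288.0 318.0
axis [453.11419432 313.21972775  21.35888173] stripe edges deg toward +y 37.802282318075264 -3.7751910467230303 mid 17.013545635676117
[(68, 40, 21), (101, 55, 32), (191, 182, 182), (237, 242, 246), (245, 248, 250), (248, 250, 250), (249, 251, 251), (194, 153, 132), (163, 89, 48), (161, 87, 43), (154, 84, 37), (149, 80, 41), (141, 75, 40), (112, 56, 29), (10, 8, 11), (21, 19, 20)]
[(23, 23, 24), (23, 17, 13), (85, 45, 23), (112, 58, 27), (127, 71, 35), (243, 248, 252), (245, 248, 249), (248, 251, 250), (248, 251, 250), (249, 251, 251), (164, 121, 97), (161, 87, 45), (158, 89, 47), (144, 78, 40), (125, 64, 29), (29, 24, 22)]
```

The can rolled a few mm further inside the slack, about 17° over. I roll it back 6 mm and close on it at once.

```bash
python3 -m crank '[{"grip":0.044,"x":0.0,"y":0.0,"z":0.0,"yaw":0.0},{"grip":0.044,"x":0.0,"y":0.002,"z":0.0,"yaw":0.0},{"grip":0.044,"x":0.0,"y":0.004,"z":0.0,"yaw":0.0},{"grip":0.043,"x":0.0,"y":0.005,"z":0.0,"yaw":0.0},{"grip":0.04,"x":0.0,"y":0.005,"z":0.0,"yaw":0.0}]' 15|grep -E "ee|force|width"
python3 -m crank '[{"grip":0.03,"x":0.0,"y":0.0,"z":0.0,"yaw":0.0},{"grip":0.03,"x":0.0,"y":0.0,"z":0.0,"yaw":0.0},{"grip":0.03,"x":0.0,"y":0.0,"z":0.0,"yaw":0.0},{"grip":0.03,"x":0.0,"y":0.0,"z":0.0,"yaw":0.0},{"grip":0.03,"x":0.0,"y":0.0,"z":0.0,"yaw":0.0}]' 30|grep -E "ee|force|width"
python3 roll.py
```

```text
ee_pos: [431.3, 304.3, 25.9]
ee_rot: [180.0, 0.0, 3.1]
force: [-0.2, -0.3, 0.2]
gripper_width: 41.4
gripper_force: 15.0
ee_pos: [431.3, 304.9, 25.9]
ee_rot: [180.0, 0.0, 3.1]
force: [0.1, -1.0, -0.1]
gripper_width: 41.8
gripper_force: 30.0
20 280.0 360.0 309.0 340.0
axis [453.43238654 305.77257636  21.38707852] stripe edges deg toward +y 14.162389866917156 -26.178030567144347 mid -6.007820350113596
```

```bash
python3 - <<'E'
import cv2,numpy as np
I=cv2.imread("pics/r.png").astype(int)
J=I[206:222].mean(0).round().astype(int)
print([(u,*J[u]) for u in list(range(264,292,2))+list(range(348,376,2))])
E
```

```text
[(264, np.int64(22), np.int64(21), np.int64(21)), (266, np.int64(25), np.int64(23), np.int64(22)), (268, np.int64(27), np.int64(24), np.int64(23)), (270, np.int64(30), np.int64(28), np.int64(26)), (272, np.int64(32), np.int64(29), np.int64(27)), (274, np.int64(27), np.int64(27), np.int64(24)), (276, np.int64(17), np.int64(18), np.int64(18)), (278, np.int64(24), np.int64(15), np.int64(10)), (280, np.int64(61), np.int64(33), np.int64(16)), (282, np.int64(79), np.int64(43), np.int64(23)), (284, np.int64(86), np.int64(46), np.int64(25)), (286, np.int64(96), np.int64(52), np.int64(27)), (288, np.int64(105), np.int64(57), np.int64(29)), (290, np.int64(115), np.int64(62), np.int64(32)), (348, np.int64(148), np.int64(80), np.int64(40)), (350, np.int64(143), np.int64(77), np.int64(39)), (352, np.int64(138), np.int64(75), np.int64(39)), (354, np.int64(132), np.int64(71), np.int64(36)), (356, np.int64(123), np.int64(66), np.int64(34)), (358, np.int64(108), np.int64(59), np.int64(31)), (360, np.int64(88), np.int64(47), np.int64(25)), (362, np.int64(25), np.int64(20), np.int64(20)), (364, np.int64(20), np.int64(20), np.int64(20)), (366, np.int64(30), np.int64(28), np.int64(26)), (368, np.int64(30), np.int64(28), np.int64(26)), (370, np.int64(27), np.int64(26), np.int64(24)), (372, np.int64(23), np.int64(23), np.int64(22)), (374, np.int64(23), np.int64(21), np.int64(21))]
```

```bash
python3 -m crank '[{"grip":0.0435,"x":0.0,"y":0.0,"z":0.0,"yaw":0.0},{"grip":0.0435,"x":0.0,"y":-0.001,"z":0.0,"yaw":0.0},{"grip":0.0435,"x":0.0,"y":-0.002,"z":0.0,"yaw":0.0},{"grip":0.0435,"x":0.0,"y":-0.0025,"z":0.0,"yaw":0.0},{"grip":0.04,"x":0.0,"y":-0.0025,"z":0.0,"yaw":0.0}]' 15|grep -E "ee|force|width"
python3 -m crank '[{"grip":0.03,"x":0.0,"y":0.0,"z":0.0,"yaw":0.0},{"grip":0.03,"x":0.0,"y":0.0,"z":0.0,"yaw":0.0},{"grip":0.03,"x":0.0,"y":0.0,"z":0.0,"yaw":0.0},{"grip":0.03,"x":0.0,"y":0.0,"z":0.0,"yaw":0.0},{"grip":0.03,"x":0.0,"y":0.0,"z":0.0,"yaw":0.0}]' 30|grep -E "ee|force|width"
python3 roll.py
```

```text
ee_pos: [431.4, 307.8, 26.0]
ee_rot: [-180.0, -0.0, 3.1]
force: [-0.0, -0.2, 0.7]
gripper_width: 41.7
gripper_force: 15.0
ee_pos: [431.4, 307.5, 26.0]
ee_rot: [-180.0, -0.0, 3.1]
force: [-0.5, 1.6, 0.2]
gripper_width: 41.1
gripper_force: 30.0
20 280.0 360.0 303.0 334.0
axis [453.49307065 308.43754308  21.448547  ] stripe edges deg toward +y 21.98635193706738 -18.068189527039113 mid 1.959081205014133
```

Stripe now within 2° of the top. I lift, and measure the can's offset along the jaws from the sleeve edge as I did for the left can.

```bash
python3 -m crank '[{"grip":0.03,"x":0.0,"y":0.0,"z":-0.015,"yaw":0.0},{"grip":0.03,"x":0.0,"y":0.0,"z":-0.035,"yaw":0.0},{"grip":0.03,"x":0.0,"y":0.0,"z":-0.065,"yaw":0.0},{"grip":0.03,"x":0.0,"y":0.0,"z":-0.09,"yaw":0.0},{"grip":0.03,"x":0.0,"y":0.0,"z":-0.11,"yaw":0.0}]' 30|grep -E "ee|force|width"
python3 -m crank '[{"grip":0.03,"x":0.012,"y":0.03,"z":0.0,"yaw":0.0},{"grip":0.03,"x":0.024,"y":0.06,"z":0.0,"yaw":0.0},{"grip":0.03,"x":0.036,"y":0.09,"z":0.0,"yaw":0.0},{"grip":0.03,"x":0.048,"y":0.125,"z":0.0,"yaw":0.0},{"grip":0.03,"x":0.06,"y":0.16,"z":0.0,"yaw":0.0}]' 30|grep -E "ee|force|width"
python3 - <<'E'
from h import *
I,m=snap("wrist"); g=I.astype(int);p=state()["ee_pos"]
for u in(295,345):
    b=g[120:215,u,0]>g[120:215,u,2]+35
    k=np.flatnonzero(b&np.roll(b,-3)&np.roll(b,-6))[0]; print(u,120+k,(plane(m,(u,120+k-.5),p[2]-4.5+19)-p).round(1))
shift((519,70,100),3.1)
E
```

```text
ee_pos: [431.3, 307.2, 137.5]
ee_rot: [-180.0, -0.0, 3.1]
force: [0.8, -0.0, -1.5]
gripper_width: 41.7
gripper_force: 30.0
ee_pos: [499.5, 149.3, 135.5]
ee_rot: [180.0, 0.1, 3.1]
force: [0.7, -0.3, -1.0]
gripper_width: 41.6
gripper_force: 30.0
295 199 [32.6 18.6 14.5]
345 199 [33.9 -3.6 14.5]
pos [502.1 143.4 135.6] rot [ 1.797e+02 -1.000e-01  3.000e+00] shift xyz [0.0131 0.0742 0.0356] yaw -0.0024
```

```bash
python3 -m crank '[{"grip":0.03,"x":0.004,"y":0.025,"z":0.0,"yaw":0.0},{"grip":0.03,"x":0.008,"y":0.05,"z":0.0,"yaw":0.0},{"grip":0.03,"x":0.013,"y":0.074,"z":0.0,"yaw":0.0},{"grip":0.03,"x":0.013,"y":0.074,"z":0.0,"yaw":0.0},{"grip":0.03,"x":0.013,"y":0.074,"z":0.0,"yaw":0.0}]' 30|grep -E "ee|force|width"
python3 - <<'E'
from h import *
for i in range(3): snap("top")
m=camera_model("wrist");p=state()["ee_pos"];I=grab_frame("wrist"); g=I[:,:,::-1].astype(int)
for u in(300,312,328,340):
    b=g[120:215,u,0]>g[120:215,u,2]+35
    k=np.flatnonzero(b&np.roll(b,-3)&np.roll(b,-6))
    if len(k): print(u,120+k[0],(plane(m,(u,120+k[0]-.5),p[2]-4.5+19.5)-p).round(1))
shift((519,70,100),3.1)
E
```

```text
ee_pos: [516.3, 76.8, 135.5]
ee_rot: [-180.0, 0.1, 2.9]
force: [-0.0, 0.1, -1.4]
gripper_width: 41.5
gripper_force: 30.0
300 200 [35.  10.5 15. ]
340 200 [36.  -7.3 15. ]
pos [516.3  78.6 135.7] rot [-180.     0.     3.1] shift xyz [0.0022 0.0087 0.0357] yaw 0.0008
```

```bash
python3 -m crank '[{"grip":0.03,"x":0.0025,"y":0.0045,"z":0.0,"yaw":0.0},{"grip":0.03,"x":0.0047,"y":0.0088,"z":0.005,"yaw":0.0},{"grip":0.03,"x":0.0047,"y":0.0088,"z":0.015,"yaw":0.0},{"grip":0.03,"x":0.0047,"y":0.0088,"z":0.025,"yaw":0.0},{"grip":0.03,"x":0.0047,"y":0.0088,"z":0.03,"yaw":0.0}]' 30|grep -E "ee|force|width"
python3 -c '
from h import *
for i in range(3): snap("top")
shift((521.5,70,44.4),3.1)'
```

```text
ee_pos: [520.6, 69.0, 103.8]
ee_rot: [180.0, 0.2, 3.1]
force: [-1.1, -0.7, -2.4]
gripper_width: 41.5
gripper_force: 30.0
pos [521.3  69.2 104.9] rot [-1.8e+02  1.0e-01  3.1e+00] shift xyz [ 0.0002 -0.0008  0.0605] yaw -0.0003
```

```bash
python3 -m crank '[{"grip":0.03,"x":0.0,"y":-0.0006,"z":0.015,"yaw":0.0},{"grip":0.03,"x":0.0,"y":-0.0006,"z":0.03,"yaw":0.0},{"grip":0.03,"x":0.0,"y":-0.0006,"z":0.045,"yaw":0.0},{"grip":0.03,"x":0.0,"y":-0.0006,"z":0.055,"yaw":0.0},{"grip":0.03,"x":0.0,"y":-0.0006,"z":0.058,"yaw":0.0}]' 30|grep -E "ee|force|width"
python3 -m crank '[{"grip":0.03,"x":0.0,"y":0.0,"z":0.0,"yaw":0.0},{"grip":0.03,"x":0.0,"y":0.0,"z":0.0,"yaw":0.0},{"grip":0.03,"x":0.0,"y":0.0,"z":0.001,"yaw":0.0},{"grip":0.03,"x":0.0,"y":0.0,"z":0.001,"yaw":0.0},{"grip":0.03,"x":0.0,"y":0.0,"z":0.001,"yaw":0.0}]' 30|grep -E "ee|force|width"
```

```text
ee_pos: [521.0, 69.7, 46.6]
ee_rot: [180.0, 0.1, 3.1]
force: [-0.8, 0.0, -1.9]
gripper_width: 41.7
gripper_force: 30.0
ee_pos: [522.2, 69.8, 47.5]
ee_rot: [-180.0, -0.1, 3.1]
force: [-0.4, -0.4, -1.4]
gripper_width: 41.4
gripper_force: 30.0
```

```bash
python3 -m crank '[{"grip":0.03,"x":-0.001,"y":0.0,"z":0.0005,"yaw":0.0},{"grip":0.03,"x":-0.001,"y":0.0,"z":0.001,"yaw":0.0},{"grip":0.03,"x":-0.001,"y":0.0,"z":0.0015,"yaw":0.0},{"grip":0.03,"x":-0.001,"y":0.0,"z":0.002,"yaw":0.0},{"grip":0.03,"x":-0.001,"y":0.0,"z":0.002,"yaw":0.0}]' 30|grep -E "ee|force|width"
python3 -m crank '[{"grip":0.03,"x":0.0,"y":0.0,"z":0.0,"yaw":0.0},{"grip":0.03,"x":0.0,"y":0.0,"z":0.0005,"yaw":0.0},{"grip":0.03,"x":0.0,"y":0.0,"z":0.001,"yaw":0.0},{"grip":0.03,"x":0.0,"y":0.0,"z":0.001,"yaw":0.0},{"grip":0.03,"x":0.0,"y":0.0,"z":0.001,"yaw":0.0}]' 30|grep -E "ee|force|width"
```

```text
ee_pos: [520.9, 69.9, 45.0]
ee_rot: [-180.0, -0.0, 3.1]
force: [-1.4, 0.5, -0.3]
gripper_width: 41.4
gripper_force: 30.0
ee_pos: [521.0, 69.9, 44.8]
ee_rot: [-180.0, -0.0, 3.1]
force: [-2.5, 0.6, 6.8]
gripper_width: 41.7
gripper_force: 30.0
```

Seated with 7 N of contact. I release, rise and check.

```bash
python3 -m crank '[{"grip":0.043,"x":0.0,"y":0.0,"z":0.0,"yaw":0.0},{"grip":0.05,"x":0.0,"y":0.0,"z":0.0,"yaw":0.0},{"grip":0.06,"x":0.0,"y":0.0,"z":0.0,"yaw":0.0},{"grip":0.07,"x":0.0,"y":0.0,"z":0.0,"yaw":0.0},{"grip":0.07,"x":0.0,"y":0.0,"z":0.0,"yaw":0.0}]' 30 | grep -E "width|ee|force"
python3 -m crank '[{"grip":0.07,"x":0.0,"y":0.0,"z":-0.03,"yaw":0.0},{"grip":0.07,"x":0.0,"y":0.0,"z":-0.07,"yaw":0.0},{"grip":0.07,"x":-0.03,"y":0.0,"z":-0.1,"yaw":0.0},{"grip":0.07,"x":-0.06,"y":0.0,"z":-0.13,"yaw":0.0},{"grip":0.07,"x":-0.09,"y":0.0,"z":-0.155,"yaw":0.0}]' 30 | grep -E "width|ee|force"
python3 - <<'E'
from h import *
for i in range(2): snap("top")
I,m=snap("wrist"); cv2.imwrite("pics/w9.png",cv2.resize(I[:270,100:540],None,fx=1.8,fy=1.8,interpolation=cv2.INTER_CUBIC))
for o in cans(I,m): print([plane(m,e,40).round(1) for e in o[0]],round(o[2]),[e.round(0) for e in o[0]])
E
```

```text
ee_pos: [520.9, 69.7, 43.7]
ee_rot: [180.0, 0.0, 3.1]
force: [0.2, 0.2, -0.7]
gripper_width: 66.9
gripper_force: 0.0
ee_pos: [430.5, 64.8, 200.4]
ee_rot: [-180.0, -0.1, 3.1]
force: [1.0, -0.1, 1.3]
gripper_width: 70.2
gripper_force: 0.0
[array([556.5, 156.7,  40. ]), array([452.3, 151. ,  40. ])] 47 [array([223.,  37.], dtype=float32), array([232., 155.], dtype=float32)]
[array([558.5,  71.6,  40. ]), array([455.9,  66.1,  40. ])] 44 [array([320.,  40.], dtype=float32), array([320., 156.], dtype=float32)]
[array([563.6, -15.3,  40. ]), array([459.1, -19. ,  40. ])] 43 [array([419.,  40.], dtype=float32), array([408., 157.], dtype=float32)]
```

View pics/w9.png

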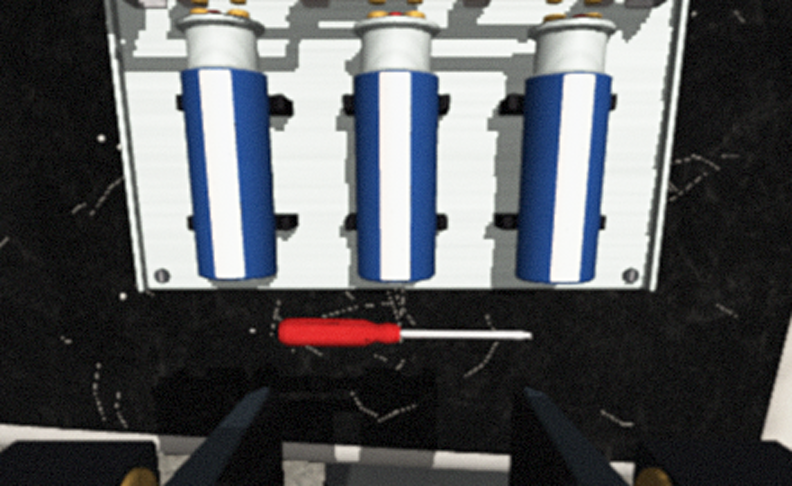

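All three cans now lie stripe up with terminals at the strip, and the sleeve edges follow the tray line to within 2 mm. Now I measure the bail grip from two wrist places.

```bash
python3 -m crank '[{"grip":0.04,"x":0.03,"y":0.0,"z":0.0,"yaw":0.0},{"grip":0.02,"x":0.06,"y":0.0,"z":0.0,"yaw":0.0},{"grip":0.0,"x":0.09,"y":0.0,"z":0.0,"yaw":0.0},{"grip":0.0,"x":0.1,"y":0.0,"z":0.0,"yaw":0.0},{"grip":0.0,"x":0.1,"y":0.0,"z":0.0,"yaw":0.0}]' 30 | grep -E "ee"
python3 - <<'E'
from h import *
import pickle
for i in range(3): snap("top")
I,m=snap("wrist"); pickle.dump((I,m),open("b1.pkl","wb")); print(red(I))
E
python3 -m crank '[{"grip":0.0,"x":0.03,"y":0.0,"z":0.0,"yaw":0.0},{"grip":0.0,"x":0.06,"y":0.0,"z":0.0,"yaw":0.0},{"grip":0.0,"x":0.09,"y":0.0,"z":0.0,"yaw":0.0},{"grip":0.0,"x":0.11,"y":0.0,"z":0.0,"yaw":0.0},{"grip":0.0,"x":0.11,"y":0.0,"z":0.0,"yaw":0.0}]' 30 | grep -E "ee|width"
python3 - <<'E'
from h import *
import pickle
for i in range(3): snap("top")
I,m=snap("wrist"); I0,m0=pickle.load(open("b1.pkl","rb"))
ra,rb=red(I0),red(I);print(rb,-np.array(m["R"]).T@m["t"])
for a in ra:
    for b in rb:
        X,g=two([ray(m0,a[0]),ray(m,b[0])]);print(X.round(1),np.round(g,1))
E
```

```text
ee_pos: [533.2, 70.2, 196.9]
ee_rot: [180.0, 0.1, 3.1]
[((319.0, 75.0), (16.0, 88.0), 90.0)]
ee_pos: [643.1, 76.3, 198.4]
ee_rot: [-180.0, -0.1, 3.1]
gripper_width: 0.3
[] [717.67729736  79.99928347 356.09545709]
```

```bash
python3 -m crank '[{"grip":0.0,"x":-0.02,"y":0.0,"z":0.0,"yaw":0.0},{"grip":0.0,"x":-0.04,"y":0.0,"z":0.0,"yaw":0.0},{"grip":0.0,"x":-0.055,"y":0.0,"z":0.0,"yaw":0.0},{"grip":0.0,"x":-0.055,"y":0.0,"z":0.0,"yaw":0.0},{"grip":0.0,"x":-0.055,"y":0.0,"z":0.0,"yaw":0.0}]' 30 | grep -E "ee"
python3 - <<'E'
from h import *
import pickle
for i in range(3): snap("top")
I,m=snap("wrist"); I0,m0=pickle.load(open("b1.pkl","rb"))
ra,rb=red(I0),red(I);print(rb,-np.array(m["R"]).T@m["t"],-np.array(m0["R"]).T@m0["t"])
for a in ra:
    for b in rb:
        X,g=two([ray(m0,a[0]),ray(m,b[0])]);print(X.round(1),np.round(g,1))
shift((650,77,200),3.1)
E
```

```text
ee_pos: [584.6, 73.2, 199.8]
ee_rot: [-180.0, -0.1, 3.1]
[((319.0, 158.0), (14.0, 80.0), 90.0)] [664.3151049   77.100676   356.81962482] [608.23262569  74.02813654 354.95214886]
[623.2  75.6 113.5] [0.1 0.1]
pos [586.3  73.2 199. ] rot [-180.    -0.     3.1] shift xyz [ 0.0638 -0.0003 -0.001 ] yaw -0.0004
```

The grip is at (623,76,113.5), which is tray x 106 and y 0, on the 52 mm circle to within 3 mm, so the bail is about 1.3 rad up. I go behind it with closed fingers and push.

```bash
python3 -m crank '[{"grip":0.0,"x":0.03,"y":0.0,"z":0.0,"yaw":0.0},{"grip":0.0,"x":0.06,"y":0.0,"z":0.0,"yaw":0.0},{"grip":0.0,"x":0.068,"y":0.0,"z":0.0,"yaw":0.0},{"grip":0.0,"x":0.068,"y":0.0,"z":0.02,"yaw":0.0},{"grip":0.0,"x":0.068,"y":0.0,"z":0.04,"yaw":0.0}]' 30 | grep -E "ee|force"
python3 -m crank '[{"grip":0.0,"x":0.0,"y":0.0,"z":0.015,"yaw":0.0},{"grip":0.0,"x":0.0,"y":0.0,"z":0.03,"yaw":0.0},{"grip":0.0,"x":0.0,"y":0.0,"z":0.041,"yaw":0.0},{"grip":0.0,"x":0.0,"y":0.0,"z":0.041,"yaw":0.0},{"grip":0.0,"x":0.0,"y":0.0,"z":0.041,"yaw":0.0}]' 30 | grep -E "ee|force"
```

```text
ee_pos: [655.5, 77.0, 158.9]
ee_rot: [-180.0, -0.2, 3.1]
force: [-0.4, 0.5, -0.7]
gripper_force: 0.0
ee_pos: [653.6, 76.9, 117.4]
ee_rot: [-180.0, 0.1, 3.1]
force: [-0.6, -0.0, 0.2]
gripper_force: 0.0
```

```bash
python3 -m crank '[{"grip":0.0,"x":-0.006,"y":0.0,"z":0.0,"yaw":0.0},{"grip":0.0,"x":-0.012,"y":0.0,"z":0.0,"yaw":0.0},{"grip":0.0,"x":-0.018,"y":0.0,"z":0.0,"yaw":0.0},{"grip":0.0,"x":-0.024,"y":0.0,"z":0.0,"yaw":0.0},{"grip":0.0,"x":-0.03,"y":0.0,"z":0.0,"yaw":0.0}]' 30 | grep -E "ee|force"
python3 -m crank '[{"grip":0.0,"x":-0.006,"y":0.0,"z":0.001,"yaw":0.0},{"grip":0.0,"x":-0.012,"y":0.0,"z":0.002,"yaw":0.0},{"grip":0.0,"x":-0.018,"y":0.0,"z":0.003,"yaw":0.0},{"grip":0.0,"x":-0.022,"y":0.0,"z":0.005,"yaw":0.0},{"grip":0.0,"x":-0.022,"y":0.0,"z":0.005,"yaw":0.0}]' 30 | grep -E "ee|force"
```

```text
ee_pos: [623.9, 75.3, 119.2]
ee_rot: [-180.0, -0.2, 3.1]
force: [2.2, -0.9, 1.4]
gripper_force: 1.3
ee_pos: [599.6, 73.9, 111.9]
ee_rot: [180.0, 0.2, 3.1]
force: [-1.1, -0.6, 0.1]
gripper_force: 0.0
```

```bash
python3 -m crank '[{"grip":0.0,"x":0.004,"y":0.0,"z":-0.015,"yaw":0.0},{"grip":0.0,"x":0.004,"y":0.0,"z":-0.035,"yaw":0.0},{"grip":0.0,"x":-0.01,"y":0.0,"z":-0.04,"yaw":0.0},{"grip":0.0,"x":-0.028,"y":0.0,"z":-0.04,"yaw":0.0},{"grip":0.0,"x":-0.028,"y":0.0,"z":-0.04,"yaw":0.0}]' 30 | grep -E "ee|force"
python3 - <<'E'
from h import *
I,m=snap("scene")
for r in red(I): print(r[0],r[1],[plane(m,r[0],z).round(0) for z in(91,105)])
shift((570.5,72.6,125),3.1)
E
```

```text
ee_pos: [570.0, 72.3, 152.6]
ee_rot: [180.0, 0.3, 3.1]
force: [-0.8, 0.2, -0.4]
gripper_force: 0.0
pos [571.8  72.4 152.5] rot [180.    0.2   3.1] shift xyz [-0.0013 -0.0002  0.0275] yaw -0.0002
```

```bash
python3 -m crank '[{"grip":0.0,"x":-0.001,"y":0.0,"z":0.008,"yaw":0.0},{"grip":0.0,"x":-0.001,"y":0.0,"z":0.016,"yaw":0.0},{"grip":0.0,"x":-0.001,"y":0.0,"z":0.022,"yaw":0.0},{"grip":0.0,"x":-0.001,"y":0.0,"z":0.027,"yaw":0.0},{"grip":0.0,"x":-0.001,"y":0.0,"z":0.031,"yaw":0.0}]' 30 | grep -E "ee|force"
python3 -m crank '[{"grip":0.0,"x":-0.001,"y":0.0,"z":0.002,"yaw":0.0},{"grip":0.0,"x":-0.001,"y":0.0,"z":0.004,"yaw":0.0},{"grip":0.0,"x":-0.001,"y":0.0,"z":0.006,"yaw":0.0},{"grip":0.0,"x":-0.001,"y":0.0,"z":0.008,"yaw":0.0},{"grip":0.0,"x":-0.001,"y":0.0,"z":0.008,"yaw":0.0}]' 30 | grep -E "ee|force"
```

```text
ee_pos: [570.6, 72.3, 121.5]
ee_rot: [180.0, 0.4, 3.1]
force: [-13.3, 0.3, 23.8]
gripper_force: 11.6
ee_pos: [569.6, 72.3, 114.1]
ee_rot: [180.0, 0.3, 3.1]
force: [-5.1, -0.3, 5.3]
gripper_force: 3.1
```

```bash
python3 -m crank '[{"grip":0.0,"x":-0.001,"y":0.0,"z":0.001,"yaw":0.0},{"grip":0.0,"x":-0.001,"y":0.0,"z":0.002,"yaw":0.0},{"grip":0.0,"x":-0.001,"y":0.0,"z":0.003,"yaw":0.0},{"grip":0.0,"x":-0.001,"y":0.0,"z":0.003,"yaw":0.0},{"grip":0.0,"x":-0.001,"y":0.0,"z":0.003,"yaw":0.0}]' 30 | grep -E "ee|force"
python3 -m crank '[{"grip":0.0,"x":0.0,"y":0.0,"z":0.001,"yaw":0.0},{"grip":0.0,"x":0.0,"y":0.0,"z":0.001,"yaw":0.0},{"grip":0.0,"x":0.0,"y":0.0,"z":0.001,"yaw":0.0},{"grip":0.0,"x":0.0,"y":0.0,"z":0.001,"yaw":0.0},{"grip":0.0,"x":0.0,"y":0.0,"z":0.001,"yaw":0.0}]' 30 | grep -E "ee|force"
```

```text
ee_pos: [569.6, 72.3, 111.0]
ee_rot: [180.0, 0.2, 3.1]
force: [-4.0, 0.6, 7.3]
gripper_force: 3.5
ee_pos: [569.6, 72.3, 110.8]
ee_rot: [180.0, 0.2, 3.1]
force: [-7.2, -0.0, 12.0]
gripper_force: 5.9
```

```bash
python3 -m crank '[{"grip":0.0,"x":0.0,"y":0.0,"z":0.001,"yaw":0.0},{"grip":0.0,"x":0.0,"y":0.0,"z":0.001,"yaw":0.0},{"grip":0.0,"x":0.0,"y":0.0,"z":0.001,"yaw":0.0},{"grip":0.0,"x":0.0,"y":0.0,"z":0.001,"yaw":0.0},{"grip":0.0,"x":0.0,"y":0.0,"z":0.001,"yaw":0.0}]' 30 | grep -E "ee|force"
python3 -m crank '[{"grip":0.0,"x":0.0,"y":0.0,"z":0.0005,"yaw":0.0},{"grip":0.0,"x":0.0,"y":0.0,"z":0.0005,"yaw":0.0},{"grip":0.0,"x":0.0,"y":0.0,"z":0.0005,"yaw":0.0},{"grip":0.0,"x":0.0,"y":0.0,"z":0.0005,"yaw":0.0},{"grip":0.0,"x":0.0,"y":0.0,"z":0.0005,"yaw":0.0}]' 30 | grep -E "ee|force"
```

```text
ee_pos: [569.7, 72.3, 110.7]
ee_rot: [180.0, 0.1, 3.1]
force: [-7.5, -0.9, 16.4]
gripper_force: 8.3
ee_pos: [569.7, 72.3, 110.7]
ee_rot: [-180.0, 0.1, 3.1]
force: [-7.3, -1.1, 18.8]
gripper_force: 9.5
```

The stop is hard: the grip's middle is at 110.7−20 = 90.7 mm, where the text gives 91. I retreat and check.

```bash
python3 -m crank '[{"grip":0.0,"x":0.0,"y":0.0,"z":-0.01,"yaw":0.0},{"grip":0.0,"x":0.0,"y":0.0,"z":-0.04,"yaw":0.0},{"grip":0.0,"x":-0.03,"y":0.0,"z":-0.07,"yaw":0.0},{"grip":0.0,"x":-0.07,"y":0.0,"z":-0.08,"yaw":0.0},{"grip":0.0,"x":-0.11,"y":0.0,"z":-0.09,"yaw":0.0}]' 30 | grep -E "ee|force"
python3 -m crank '[{"grip":0.0,"x":-0.02,"y":0.0,"z":-0.01,"yaw":0.0},{"grip":0.0,"x":-0.02,"y":0.0,"z":-0.02,"yaw":0.0},{"grip":0.0,"x":-0.02,"y":0.0,"z":-0.02,"yaw":0.0},{"grip":0.0,"x":-0.02,"y":0.0,"z":-0.02,"yaw":0.0},{"grip":0.0,"x":-0.02,"y":0.0,"z":-0.02,"yaw":0.0}]' 30 | grep -E "ee|force|time"
python3 - <<'E'
from h import *
I,m=snap("wrist"); cv2.imwrite("pics/w10.png",cv2.resize(I[:270,100:540],None,fx=1.8,fy=1.8,interpolation=cv2.INTER_CUBIC))
for r in red(I): print(r[0],r[1],plane(m,r[0],91).round(1))
print("expect",517+48*.9985,70+48*.054)
E
```

```text
ee_pos: [461.2, 66.5, 199.3]
ee_rot: [-180.0, -0.1, 3.1]
force: [-1.5, -0.3, 0.4]
gripper_force: 0.0
time_s: 28.5
ee_pos: [441.5, 65.4, 217.8]
ee_rot: [-180.0, 0.0, 3.1]
force: [0.2, -0.1, -1.6]
gripper_force: 0.0
(290.0, 190.0) (14.0, 64.0) [441.7  91.6  91. ]
(319.5, 39.0) (14.0, 77.0) [564.8  72.2  91. ]
expect 564.928 72.592
```

View pics/w10.png

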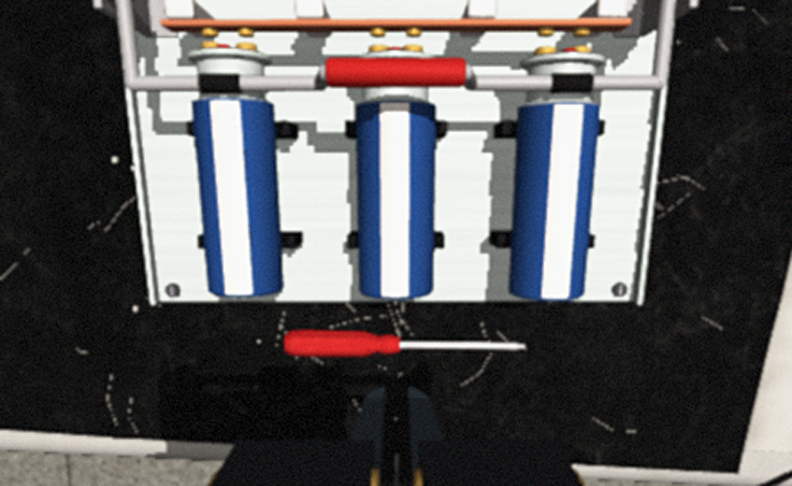

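The bail lies in all three beads with its grip at (564.8,72.2), where (564.9,72.6) was expected. All stripes are up, terminals are at the strip, and the driver is undisturbed.

```bash
python3 -c '
from workcell import *
print(job_done())'
```

```text
the job is handed in; nothing more can be done
None
```

Job handed in at about 28.5 s: I turned the left can end for end, rolled the centre can stripe-up, left the right can alone and pressed the bail down to its stop; the last wrist picture showed all three home, and `job_done()` returned no verdict.

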